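# Weight the saw arm and hold it up at the index

## Task

Get the bench saw ready for a specimen: with its arm down on the rest, thread the large ring weight and then the small one fully home on the arm's post. Then take the arm by its handle, swing it up until its needle stands at the index rider on the quadrant, and finish still holding it there, so that a colleague can clamp the specimen in the chuck; the arm has no catch, so never let it drop. Leave the other things on the bench and the rider's setting as they are.

Things in the scene. Friction and masses are not known exactly. Their poses are not given: they have to be found in the camera images.
- saw: Bench saw (fixed): grey base 285 x 170 mm (x -135 to +150), housing 98 mm high on its right (-y). Origin: under the base, on the worktop; x from front (handle) to rear (hinge), z up. The arm swings in the saw's plane y = 0; its hinge line runs along y at x = +110, z = 115 mm. An aluminium quadrant, rim 99 mm from the hinge line, stands over and behind the hinge at y = +36 mm.
- saw_arm (a joint): Angle of the specimen arm, rad: 0 level on its rest, positive with the handle end raised (limit 1.0). Free bearing, about 0.34 kg: falls back when let go. The arm is an aluminium bar 30 mm wide, 12 mm thick, its top 6 mm above the hinge line.
- saw_arm_post (a point): Seat for the weights: centre of a 44 mm round pad on the arm, 140 mm in front of the hinge line and 10 mm above it (125 mm above the worktop, arm down). z along the post, x along the arm to the rear. The post is stepped: 13 mm diameter up to 12.5 mm above the seat, a cone to 15.5 mm, then 8 mm diameter to 42 mm, pointed top at 50 mm.
- saw_arm_handle (a point): Middle of the lift handle: round steel bar, 12 mm diameter, along the saw's y axis, between two 10 mm uprights 68 mm apart. 240 mm in front of the hinge line, 42 mm above it (157 mm above the worktop, arm down); 36 mm of free space under the bar's axis. Turns with the arm; the bar can roll between the fingers.
- saw_arm_needle (a point): Tip of the needle, a thin dark blade fixed to the arm's hinge shaft at y = +45 mm, 108 mm from the hinge line. Straight up when the arm is level, it tilts to the rear as the arm rises.
- saw_index (a joint): Setting of the index rider, rad: the arm angle (saw_arm) at which the needle stands at the middle of the rider. Between 0.3 and 0.65; stiff, not to be moved.
- saw_index_mark (a point): Top of the index rider, a small dark block 14 mm wide along the rim, with a pale line down its middle, clamped on the rim of the quadrant; this point is 112 mm from the hinge line.
- weight_large: Large ring weight, steel: 56 mm outside diameter, 16 mm bore, 16 mm high, about 0.28 kg. Lies flat on the worktop. Origin: centre of its underside, z up. Goes lowest on the post, on the seat.
- weight_small: Small ring weight, steel: 40 mm outside diameter, 11 mm bore (too small for the post's thick foot), 16 mm high, about 0.14 kg. Lies flat on the worktop. Origin: centre of its underside. Goes on top of the large weight.
- mount_c: Green resin specimen mount, 30 mm round, 15 mm high. Bystander.
- mount_a: Red resin specimen mount, 30 mm round, 19 mm high. Bystander.
- mount_b: Green resin specimen mount, 30 mm round, 19 mm high. Bystander.
- tweezers: Steel tweezers, 120 mm long, 9 mm high, near the front edge. Bystander.
- timer: White timer, 60 x 62 x 17 mm. Bystander.
- hex_key: Bent hex key, 98 x 34 x 8 mm. Bystander.
Not all that is in view belongs to the job. Leave any blue, orange or purple look-alike of the weight_small alone.

How it is judged:
By the outcome, as a careful person would: the job done as asked, in the order asked, and still so for the second after the job is handed in, while the arm keeps its last pose, push and grip.
It also fails if it takes over 72 s, if anything falls off the work surface, if the arm or the gripper's body presses on something with over 40 N, if the wrist force passes 120 N, or if a joint passes its speed limit or range.

## Robot

A 6-joint arm with a two-finger parallel gripper is mounted at the origin on a cart in front of the work surface, level with it; the furniture and walls round the work are solid. World frame = base frame: x ahead of the robot, y to its left, z up, the work surface at z = 0. Lengths are in m, angles in degrees, forces in N, time in s.
With the tool pointing down it reaches from about 0.25 to 0.725 m from the base axis. Payload 9.7 kg.
Tool frame: the origin (TCP) lies between the finger pads, 19 mm behind the fingertips; this is the grasp point; z points along the fingers, y is the line along which they close (so a half turn about z gives the same grasp; the last joint's range is limited). The gripper opens to 85 mm and grips with 20 to 120 N. Pads are 22 mm wide; open, the fingers measure 114 mm over their backs; the gripper's body (76 mm by 85 mm) begins 54 mm behind the grasp point. The pads swing forward as they close: fully open they stand 13 mm farther back than shut.
Start: joints at [0, 4.979, 10.078, 95.1, 0, 90], TCP at [0.55, -0, 0.25] pointing down, gripper open.
Joint ranges: [-179.16, 179.16], [-48.56, 103.87], [-65.8, 70.77], [-126.05, 130.52], [-82.76, 87.17], [-180, 180]. Speed limits (degrees/s): [127.2, 127.2, 147.25, 180, 180, 180].

## Interface

Orientations are given as [roll, pitch, yaw] about the fixed x, y, z axes, in that order (R = Rz(yaw) Ry(pitch) Rx(roll)).
In Python, from workcell import bot, camera, camera_model, ticket gives the robot as it stands.
- The arm moves only by the tool send_rows, never from a script. Its argument "targets" is text: rows parted by semicolons, each of 5 numbers parted by spaces: the shift along the tool's x, y, z in mm, then the turn about the tool's z in degrees, then the closure in counts, from 0 (fully open) to 255 (shut). A call has 1 to 20 rows; each row is the pose to reach, as a shift and turn from the pose commanded when the call began, along the tool's axes at that moment; what a row does not reach only later rows make up. A row lasts 1/8 s, in which the tool goes at most 62.5 mm and 10.7 degrees, less where a joint would pass 70% of its speed; a pose out of reach is approached as far as the arm can. A call with a gripper value outside its range is refused whole. The fingers move at their own pace and stop on an object; "newtons" is the grip in N (left out, the last holds). Time passes only in rows, so rows that repeat a pose let the fingers close. It gives the time, the measured TCP pose, the force, the opening and the grip force at its end, in the units of the state.
- bot.get_obs(): the state, without advancing time (a new reading comes with each control period).
- camera(name): name is "scene" or "side" or "wrist"; returns the picture (384x512x3 uint8, blue, green, red); there is no depth.
- camera_model(name): a dict with "K" (3x3 intrinsics, pixels), "pose" (4x4, takes a point from camera to world coordinates); the wrist camera has in their place "T_tool_cam" (4x4, takes a point from camera to tool coordinates, whose origin is the TCP and whose axes are the flange's). Camera axes: x right, y down, z forward; pixel columns grow to the right and rows downward; lengths in m; the calibration is good to about 2 mm. A picture is of the moment at which its call begins: read the wrist's pose just before it. camera_model takes no time and is no camera call.
- ticket.job_done(): hands the job in; it is judged then, once.
The state is a dict: "time": time; "q": joint angles; "qd": joint speeds; "joint_efforts": joint torques, N m; "ee_pos": TCP position; "tcp_rot": TCP orientation; "wrist_force": force on the tool from outside, world axes, zero at the start; "torque": the same for the moment, N m; "opening": finger opening in m; "grasp_force": force on a finger pad.
Only numpy, scipy, OpenCV 4.12 (cv2) and the standard library are available. Lean on these libraries where they do the work, as an engineer would, in place of code of your own. Each camera call takes 0.05 s, during which the arm holds its last target. There are 200 camera calls.

## Working session

There is one attempt and no reset: what is moved stays moved. The work goes in short steps, Python scripts to look and compute and a tool call to move; the robot and the scene stay as the last step left them, time stands still between calls to the robot, and variables do not carry over. Pictures are saved under pics/ and viewed, at most 10 in all, crops included, and the job is handed in when it is done.

Besides the shell and the picture viewer there is one more tool, called after "Emit:" by a JSON object that holds its "fn" and its "kwargs". send_rows: Moves the arm, as the interface text tells. Its arguments: {"type":"object","properties":{"targets":{"type":"string"},"newtons":{"type":"number"}},"required":["targets"]}

```bash
mkdir -p pics; ls; cat > h.py <<'E'
import numpy as np, cv2
from workcell import bot, camera, camera_model, ticket
from scipy.spatial.transform import Rotation as R
def tool(o=None):
    o=o or bot.get_obs(); T=np.eye(4); T[:3,:3]=R.from_euler('xyz',o['tcp_rot'],degrees=True).as_matrix(); T[:3,3]=o['ee_pos']; return T
def cam(n):
    m=camera_model(n); K=np.array(m['K']); P=np.array(m['pose']) if n!='wrist' else tool()@np.array(m['T_tool_cam'])
    return K,P
def ray(K,P,u,v,z):
    d=P[:3,:3]@np.linalg.solve(K,[u,v,1]); return P[:3,3]+d*(z-P[2,3])/d[2]
def proj(K,P,X):
    c=P[:3,:3].T@(np.asarray(X,float)-P[:3,3]); p=K@c; return p[:2]/p[2]
E
python3 - <<'E'
from h import *
o=bot.get_obs(); print(o)
for n in('scene','side','wrist'):
    K,P=cam(n); print(n,K.round(1).tolist(),P.round(3).tolist()); cv2.imwrite(f'pics/{n}0.png',camera(n))
a=[cv2.imread(f'pics/{n}0.png') for n in('scene','side')]
E
```

```text
pics
{'time': 0.0, 'q': array([-1.29392878e-04,  5.01163289e+00,  1.00324486e+01,  9.50997606e+01,
        1.64571876e-04,  8.99997612e+01]), 'qd': array([-0.06996527, -0.09757477, -0.0023716 , -0.02320927, -0.05517776,
        0.02056389]), 'joint_efforts': array([ 7.68234549e-04, -5.20392072e+01,  4.64802504e+01,  1.63646933e-02,
        2.23589603e-05, -6.77332673e-05]), 'ee_pos': array([ 5.49783312e-01, -4.76694006e-07,  2.49259983e-01]), 'tcp_rot': array([-1.79921055e+02, -1.64900685e-04,  9.00001091e+01]), 'wrist_force': array([-0.65890295,  0.10365177,  0.55053531]), 'torque': array([0.02270468, 0.00904121, 0.02184789]), 'grasp_force': 0.0, 'opening': 0.08524220937255202}
scene [[414.2, 0.0, 260.4], [0.0, 414.2, 186.8], [0.0, 0.0, 1.0]] [[-0.846, -0.23, 0.482, -0.005], [-0.534, 0.374, -0.758, 0.9], [-0.006, -0.898, -0.439, 0.679], [0.0, 0.0, 0.0, 1.0]]
side [[465.3, 0.0, 254.4], [0.0, 465.3, 189.5], [0.0, 0.0, 1.0]] [[-0.654, -0.633, 0.414, -0.093], [-0.756, 0.535, -0.376, 0.534], [0.016, -0.559, -0.829, 1.436], [0.0, 0.0, 0.0, 1.0]]
wrist [[312.0, 0.0, 264.6], [0.0, 312.0, 191.1], [0.0, 0.0, 1.0]] [[1.0, -0.0, -0.002, 0.549], [-0.0, -0.962, -0.273, 0.069], [-0.001, 0.273, -0.962, 0.373], [0.0, 0.0, 0.0, 1.0]]
```

View pics/scene0.png

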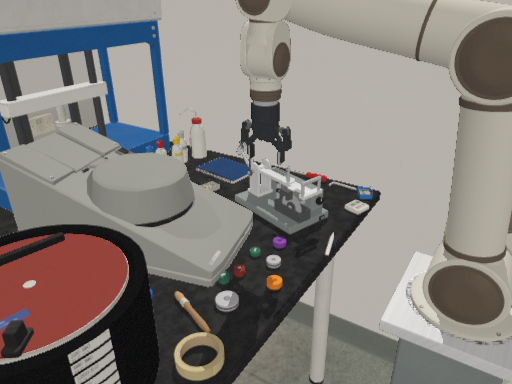

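View pics/side0.png

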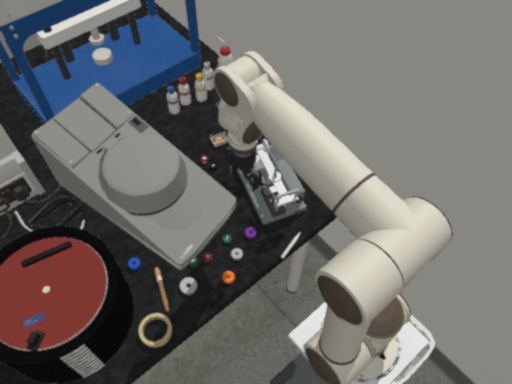

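The silver large ring is at scene (227,301) and side (188,286), and the silver small one at scene (274,261) and side (237,254). The saw is at scene (285,195), with its handle to the right, towards the robot. Next I'll localise the rings and zoom in on the saw.

```bash
python3 - <<'E'
from h import *
for n,ps in (('scene',dict(L=(227,301),S=(274,261))),('side',dict(L=(188,286),S=(237,254)))):
    im=cv2.imread(f'pics/{n}0.png'); K,P=cam(n); hsv=cv2.cvtColor(im,cv2.COLOR_BGR2HSV)
    m=((hsv[...,2]>85)&(hsv[...,1]<60)).astype(np.uint8)
    _,lab,st,ce=cv2.connectedComponentsWithStats(m)
    for k,(u,v) in ps.items():
        w=lab[v-8:v+9,u-8:u+9]; l=np.bincount(w[w>0]).argmax()
        x,y,a,b,_=st[l]; c=(x+a/2-.5,y+b/2-.5); print(n,k,st[l],c,ray(K,P,*c,0.008).round(4))
s=cv2.imread('pics/scene0.png')[150:240,225:345]; d=cv2.imread('pics/side0.png')[130:230,225:315]
s=cv2.resize(s,None,fx=4,fy=4,interpolation=cv2.INTER_CUBIC); d=cv2.resize(d,None,fx=3.5,fy=3.5,interpolation=cv2.INTER_CUBIC)
c=np.zeros((360,800,3),np.uint8); c[:,:480]=s; c[:350,480:480+315]=d[:350]; cv2.imwrite('pics/z.png',c)
E
```

```text
scene L [215 290  24  22 414] (np.float64(226.5), np.float64(300.5)) [0.4729 0.3008 0.008 ]
scene S [266 254  15  15 175] (np.float64(273.0), np.float64(261.0)) [0.459  0.1091 0.008 ]
side L [179 277  18  18 237] (np.float64(187.5), np.float64(285.5)) [0.4765 0.2982 0.008 ]
side S [231 248  12  12 120] (np.float64(236.5), np.float64(253.5)) [0.4618 0.1043 0.008 ]
```

View pics/z.png

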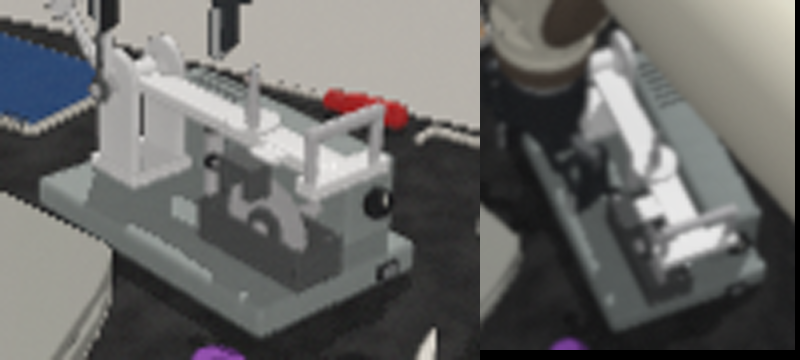

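The front-left base corner is at scene (290.5,233), front-right at (327.5,214), rear-left at (235,200), and the post tip at (288.5,167).

```bash
python3 - <<'E'
from h import *
K,P=cam('scene')
g=lambda cx,cy,z:ray(K,P,225+cx/4,150+cy/4,z)
fl,fr,rl=g(262,335,0),g(411,255,0),g(40,202,0)
tip=g(254,67,.175)
h1,h2=g(312,130,.157),g(378,108,.157)
print(fl,fr,rl,tip,h1,h2)
print('len',np.linalg.norm(fl-fr),np.linalg.norm(fl-rl), np.degrees(np.arctan2(*(rl-fl)[1::-1])),np.degrees(np.arctan2(*(fr-fl)[1::-1]))+90)
K,P=cam('side')
g=lambda cx,cy,z:ray(K,P,225+(cx-480)/3.5,130+cy/3.5,z)
print('side',g(615,334,0),g(768,272,0),'tip?',g(662,148,.175), g(655,228,.157),g(737,205,.157))
E
```

```text
[ 0.48973787 -0.04638204  0.        ] [ 0.44382307 -0.21764052  0.        ] [ 7.57572873e-01 -1.33500473e-01 -1.11022302e-16] [ 0.54942194 -0.13383699  0.175     ] [ 0.47691697 -0.09069866  0.157     ] [ 0.45220223 -0.15104221  0.157     ]
len 0.17730661523392394 0.2816473179194002 -18.01810249257332 -15.00818638357812
side [ 0.48735177 -0.041002    0.        ] [ 0.4398186  -0.21109992  0.        ] tip? [ 0.54070211 -0.14068192  0.175     ] [ 0.48523684 -0.08250899  0.157     ] [ 0.45422034 -0.15965525  0.157     ]
```

Emit:
{"fn": "send_rows", "kwargs": {"targets": "50 -15 10 -10 0;110 -30 20 -20 0;170 -40 30 -30 0;230 -60 40 -40 0;290 -75 50 -50 0;300 -75 60 -60 0;300 -75 70 -70 0;300 -75 80 -73 0;300 -75 80 -73 0;300 -75 80 -73 0"}}

```text
time: 1.4
ee_pos: [0.4751, 0.3, 0.1703]
tcp_rot: [180.0, 0.0, 162.9]
wrist_force: [-1.0, 0.5, 0.2]
opening: 0.0852
grasp_force: 0.0
```

```bash
cat >> h.py <<'E'
def rings(im,K,P,z,near=None):
    hsv=cv2.cvtColor(im,cv2.COLOR_BGR2HSV); m=((hsv[...,2]>85)&(hsv[...,1]<60)).astype(np.uint8)
    cs,_=cv2.findContours(m,cv2.RETR_EXTERNAL,cv2.CHAIN_APPROX_NONE); out=[]
    for c in cs:
        if len(c)<60: continue
        e=np.array([ray(K,P,*p[0],z)[:2] for p in cv2.convexHull(c)]).astype(np.float32)*1000
        (x,y),r=cv2.minEnclosingCircle(e)
        if 15<r<36: out.append((x,y,r,cv2.boundingRect(c)))
    return out
def totool(X):
    T=tool(); return (T[:3,:3].T@(np.asarray(X)-T[:3,3])*1000).round(1)
E
python3 - <<'E'
from h import *
o=bot.get_obs(); print(o['ee_pos'],o['tcp_rot'],o['q'])
K,P=cam('wrist'); im=camera('wrist'); cv2.imwrite('pics/w1.png',im)
for r in rings(im,K,P,.016): print(np.round(r[:3],1),r[3],totool([r[0]/1000,r[1]/1000,0]))
E
```

```text
[0.47507678 0.29996953 0.1703168 ] [1.79989230e+02 6.52491897e-03 1.62917241e+02] [3.22678580e+01 5.69919275e+00 2.03752998e+00 8.63259156e+01
 2.06520916e-03 4.93506170e+01]
[625.   36.5  25.7] (59, 361, 42, 23) [-220.5 -207.9  170.5]
[713.4 435.6  20.4] (434, 339, 31, 25) [-187.8  199.5  170.6]
[525.5 159.1  35.7] (118, 240, 45, 56) [ -89.4 -120.   170.5]
[456.5 112.2  25.4] (45, 198, 51, 45) [ -37.2 -185.1  170.4]
[471.  298.7  29.2] (231, 147, 63, 62) [  3.7  -2.5 170.5]
```

View pics/w1.png

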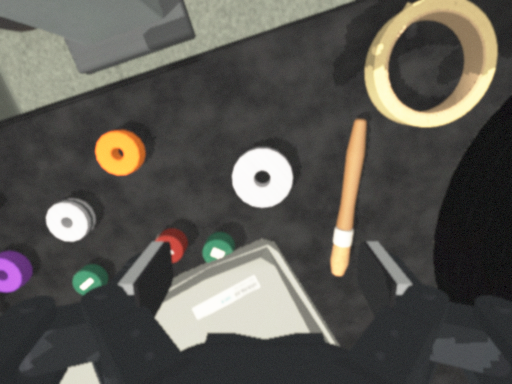

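The large ring is at (262,177), its bore roughly under the tool, and the small one is at (70,220). Both are clear of the mounts, so I'm descending onto the large ring.

Emit:
{"fn": "send_rows", "kwargs": {"targets": "4 -2.5 50 0 20;4 -2.5 100 0 20;4 -2.5 130 0 20;4 -2.5 145 0 20;4 -2.5 152 0 20;4 -2.5 154 0 20;4 -2.5 154 0 255;4 -2.5 154 0 255;4 -2.5 154 0 255;4 -2.5 154 0 255;4 -2.5 154 0 255;4 -2.5 154 0 255;4 -2.5 154 0 255", "newtons": 50}}

```text
time: 3.08
ee_pos: [0.4711, 0.2991, 0.0176]
tcp_rot: [179.9, 0.1, 163.0]
wrist_force: [-1.0, -1.1, 5.5]
opening: 0.0536
grasp_force: 52.8
```

Emit:
{"fn": "send_rows", "kwargs": {"targets": "0 0 -20 0 255;0 0 -80 0 255;0 0 -140 0 255;0 0 -200 0 255;-30 -45 -240 0 255;-60 -95 -280 0 255;-95 -145 -282 0 255;-130 -195 -282 0 255;-160 -240 -282 0 255;-195 -290 -282 0 255;-230 -340 -282 0 255;-260 -385 -282 0 255;-277 -408 -282 0 255;-277 -408 -282 0 255;-277 -408 -282 0 255"}}

```text
time: 4.95
ee_pos: [0.6159, -0.1719, 0.2981]
tcp_rot: [180.0, -0.0, 163.0]
wrist_force: [0.4, 0.3, -2.4]
opening: 0.0536
grasp_force: 53.9
```

```bash
python3 - <<'E'
from h import *
o=bot.get_obs(); print(o['ee_pos'],o['tcp_rot'],o['q'],o['opening'])
K,P=cam('wrist'); im=camera('wrist'); cv2.imwrite('pics/w2.png',im); np.save('w2P.npy',P)
print(proj(K,P,tool()[:3,3]))
E
```

```text
[ 0.61590516 -0.1719452   0.29813007] [ 1.79986094e+02 -9.13060762e-03  1.63000368e+02] [-1.56042759e+01  1.98522539e+01  3.30501050e+01  1.03206640e+02
  1.41244844e-02  1.39535583e+00] 0.05355056419222318
[266.1505649  267.29620392]
```

View pics/w2.png

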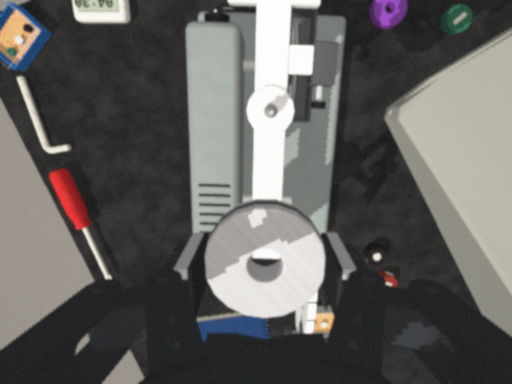

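The pad on the arm is centred near (270.5,107.5), the handle is at the top edge, and the held ring's bore is near (265,264). Next I'll fit the pad, the arm's edges and the held ring.

```bash
python3 - <<'E'
from h import *
im=cv2.imread('pics/w2.png'); K,_=cam('wrist'); P=np.load('w2P.npy'); g=cv2.cvtColor(im,cv2.COLOR_BGR2GRAY)
for r in (30,50,60,150,165,180):
    row=g[r,235:305]>200; i=np.where(row)[0]; print(r,i.min()+235,i.max()+235, row.sum())
roi=cv2.resize(g[75:140,235:305],None,fx=6,fy=6,interpolation=cv2.INTER_CUBIC)
c=cv2.HoughCircles(roi,cv2.HOUGH_GRADIENT,1,400,param1=120,param2=15,minRadius=120,maxRadius=165)
print(c); p=c[0,0,:2]/6-.42+[235,75]; s=ray(K,P,*p,.125); print('pad',p,s)
c=cv2.HoughCircles(g[190:335,185:345],cv2.HOUGH_GRADIENT,1,400,param1=120,param2=15,minRadius=50,maxRadius=68); q=c[0,0,:2]+[185,190]
z=P[2,3]; T=tool(); rc=ray(K,P,*q,T[2,3]-.0016); print('ring',q,c[0,0,2],totool(rc)); print('pad in tool',totool(s))
c=cv2.HoughCircles(g[235:295,235:295],cv2.HOUGH_GRADIENT,1,400,param1=120,param2=12,minRadius=12,maxRadius=24)
if c is not None: q=c[0,0,:2]+[235,235]; print('bore',q,c[0,0,2],totool(ray(K,P,*q,T[2,3]-.0016)))
a=ray(K,P,273,30,.121); b=ray(K,P,268.5,180,.121); print('yaw',np.degrees(np.arctan2(*(b-a)[1::-1])))
E
```

```text
30 256 289 34
50 256 304 49
60 255 304 50
150 253 283 31
165 253 283 31
180 253 282 30
[[[209.5 215.5 143.8]]]
pad [269.49666977 110.49666977] [ 0.55684448 -0.14937947  0.125     ]
ring [264.5 258.5] 59.7 [ 3.4 -0.7  1.6]
pad in tool [ 63.    3.9 173.4]
bore [262.5 264.5] 16.6 [ 0.5 -1.6  1.6]
yaw -18.49799190072142
```

```bash
python3 - <<'E'
from h import *
im=cv2.imread('pics/w2.png'); K,_=cam('wrist'); P=np.load('w2P.npy')
s=np.array([.55684,-.14938,.125])
for h in (0,.0155,.042,.05): print(h,proj(K,P,s+[0,0,h]))
c=im[75:140,235:305]; c=cv2.resize(c,None,fx=8,fy=8,interpolation=cv2.INTER_CUBIC); cv2.imwrite('pics/z2.png',c)
E
```

```text
0 [269.49471687 110.4920379 ]
0.0155 [269.77188732 110.91833907]
0.042 [270.32333942 111.76649827]
0.05 [270.51292388 112.05808808]
```

View pics/z2.png

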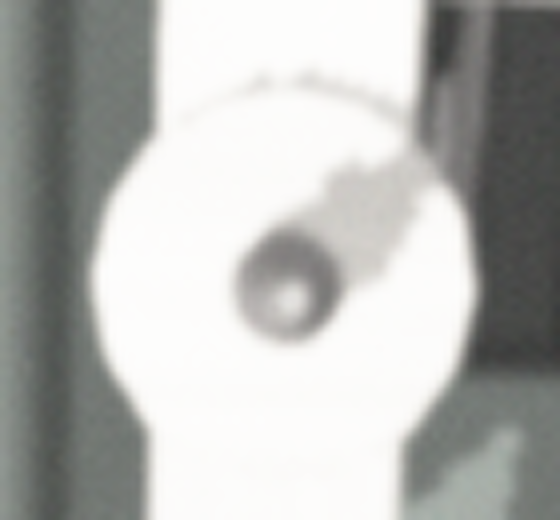

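The pad centre is at crop (285,~270) and the post tip at (291,296), so the tip sits at (271.4,112) in the full image. I'll lower the ring over the tip and then check its centring.

Emit:
{"fn": "send_rows", "kwargs": {"targets": "30 2 20 0 255;61 5 50 0 255;61 5 85 0 255;61 5 100 0 255;61 5 100 0 255;61 5 106 0 255;61 5 112 0 255;61 5 118 0 255;61 5 124 0 255;61 5 130 0 255;61 5 134 0 255;61 5 134 0 255"}}

```text
time: 6.5
ee_pos: [0.559, -0.1497, 0.1636]
tcp_rot: [-180.0, -0.0, 163.0]
wrist_force: [-0.5, -0.5, -2.8]
opening: 0.0535
grasp_force: 53.9
```

```bash
python3 - <<'E'
from h import *
o=bot.get_obs(); print(o['ee_pos'],o['wrist_force'],o['opening'])
K,P=cam('wrist'); im=camera('wrist'); cv2.imwrite('pics/w3.png',im); np.save('w3P.npy',P)
c=cv2.resize(im[190:340,180:350],None,fx=4,fy=4,interpolation=cv2.INTER_CUBIC); cv2.imwrite('pics/z3.png',c[:600])
E
```

```text
[ 0.55901813 -0.14971756  0.16360532] [-0.47699584 -0.46024933 -2.78849253] 0.053461227243347294
```

View pics/z3.png

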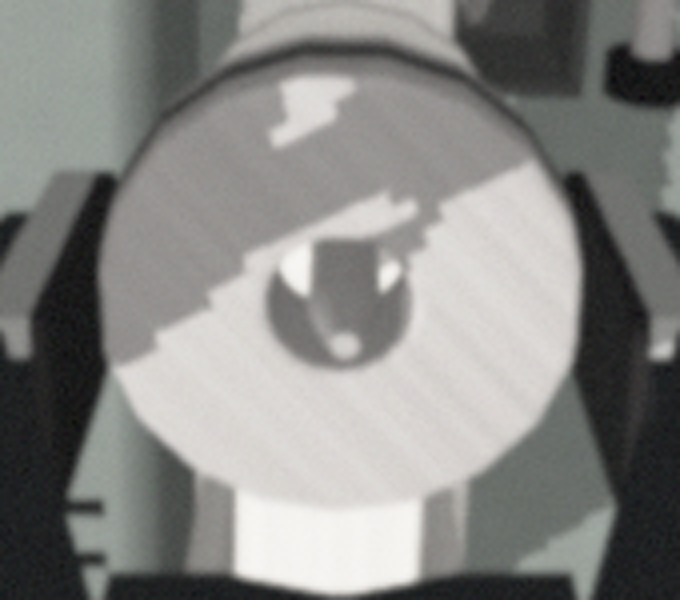

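The post tip shows through the bore: tip at crop (346,346), bore centred at (338,303).

```bash
python3 - <<'E'
from h import *
K,_=cam('wrist'); P=np.load('w3P.npy')
f=lambda x,y,z:totool(ray(K,P,180+x/4-.4,190+y/4-.4,z))
print('tip',f(346,346,.1745),'bore',f(338.5,304,.162),'outer',f(340,(50+508)/2,.162))
E
```

```text
tip [  2.3   0.3 -10.5] bore [ 0.1 -0.5  2. ] outer [ 3.2 -0.3  2. ]
```

Emit:
{"fn": "send_rows", "kwargs": {"targets": "1.5 0.8 0 0 255;1.5 0.8 3 0 255;1.5 0.8 6 0 255;1.5 0.8 9 0 255;1.5 0.8 11 0 255;1.5 0.8 11 0 255"}}

```text
time: 7.3
ee_pos: [0.5579, -0.1485, 0.1527]
tcp_rot: [180.0, -0.0, 163.0]
wrist_force: [0.3, -0.3, -1.0]
opening: 0.0534
grasp_force: 53.9
```

Emit:
{"fn": "send_rows", "kwargs": {"targets": "0 0 3 0 255;0 0 6 0 255;0 0 9 0 255;0 0 10 0 255;0 0 10 0 255"}}

```text
time: 7.92
ee_pos: [0.5579, -0.1485, 0.1429]
tcp_rot: [-180.0, -0.0, 163.0]
wrist_force: [-1.1, 0.7, -3.2]
opening: 0.0534
grasp_force: 53.9
```

Emit:
{"fn": "send_rows", "kwargs": {"targets": "0 0 0 0 100;0 0 0 0 50;0 0 0 0 20;0 0 0 0 20;0 0 0 0 20;0 0 -20 0 20;0 0 -60 0 20;0 0 -110 0 20;40 50 -110 0 20;75 95 -110 0 20;110 140 -110 0 20;140 180 -80 0 20;169 217 -40 0 20;169 217 -27 0 20;169 217 -27 0 20;169 217 -27 0 20"}}

```text
time: 9.93
ee_pos: [0.4607, 0.1076, 0.1712]
tcp_rot: [180.0, 0.1, 162.9]
wrist_force: [0.6, -0.7, -1.1]
opening: 0.0791
grasp_force: 0.0
```

```bash
python3 - <<'E'
from h import *
o=bot.get_obs(); print(o['ee_pos'],o['tcp_rot'])
K,P=cam('wrist'); im=camera('wrist'); cv2.imwrite('pics/w4.png',im)
for r in rings(im,K,P,.016): print(np.round(r[:3],1),r[3],totool([r[0]/1000,r[1]/1000,0]))
E
```

```text
[0.46065929 0.10763232 0.17123349] [1.79961082e+02 8.70503747e-02 1.62926039e+02]
[ 611.4 -140.9   30.8] (70, 354, 47, 30) [-216.7 -193.4  171.4]
[510.8 -21.5  33.9] (131, 238, 42, 53) [ -85.5 -108.8  171.3]
[456.7 107.4  21.7] (240, 154, 46, 47) [  4.   -1.5 171.2]
```

View pics/w4.png

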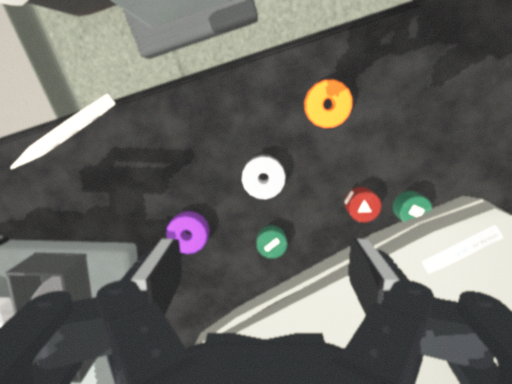

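The small ring is at (263,177). The look-alikes and mounts are clear of the finger line in row 178.

Emit:
{"fn": "send_rows", "kwargs": {"targets": "4 -1.5 50 0 70;4 -1.5 100 0 70;4 -1.5 130 0 70;4 -1.5 142 0 70;4 -1.5 149 0 70;4 -1.5 150 0 70;4 -1.5 150 0 255;4 -1.5 150 0 255;4 -1.5 150 0 255;4 -1.5 150 0 255;4 -1.5 150 0 255;4 -1.5 150 0 255", "newtons": 50}}

```text
time: 11.48
ee_pos: [0.4562, 0.1082, 0.0214]
tcp_rot: [180.0, 0.1, 163.0]
wrist_force: [-1.6, -1.1, 4.5]
opening: 0.0377
grasp_force: 49.8
```

Emit:
{"fn": "send_rows", "kwargs": {"targets": "0 0 -20 0 255;0 0 -80 0 255;0 0 -140 0 255;0 0 -200 0 255;-35 -45 -230 0 255;-75 -90 -230 0 255;-110 -135 -230 0 255;-140 -175 -230 0 255;-165 -205 -220 0 255;-172 -216 -200 0 255;-172 -216 -190 0 255;-172 -216 -180 0 255;-172 -216 -173 0 255;-172 -216 -169 0 255;-172 -216 -169 0 255"}}

```text
time: 13.35
ee_pos: [0.5568, -0.1484, 0.1891]
tcp_rot: [180.0, 0.0, 163.0]
wrist_force: [-0.4, 0.1, -1.4]
opening: 0.0374
grasp_force: 50.9
```

```bash
python3 - <<'E'
from h import *
o=bot.get_obs(); print(o['ee_pos'],o['wrist_force'],o['opening'])
K,P=cam('wrist'); im=camera('wrist'); cv2.imwrite('pics/w5.png',im); np.save('w5P.npy',P)
c=cv2.resize(im[200:320,190:340],None,fx=5,fy=5,interpolation=cv2.INTER_CUBIC); cv2.imwrite('pics/z5.png',c[:600])
E
```

```text
[ 0.55684402 -0.14840629  0.189117  ] [-0.42581552  0.13111408 -1.42889066] 0.037381217681707726
```

View pics/z5.png

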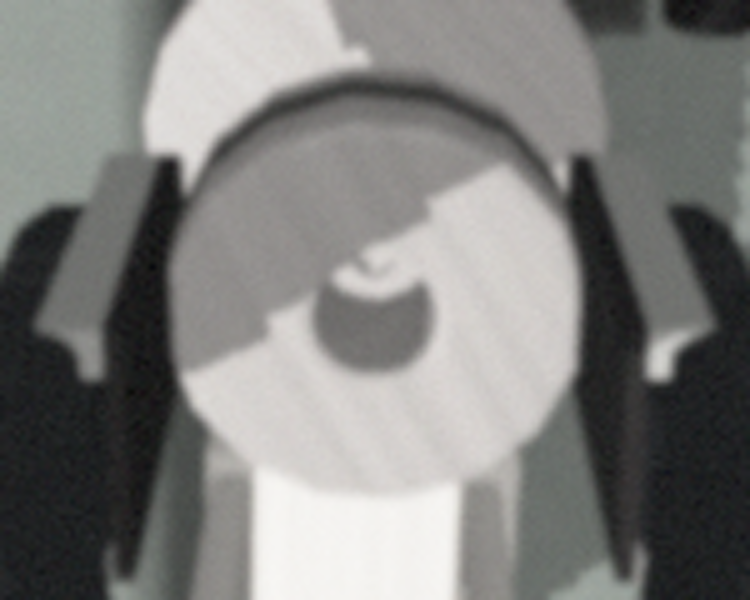

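The bore is centred near (375,317) and its sides are symmetric. A faint mark at (375,267), at the bore's far edge, is probably the tip. I'll work out the offset numerically.

```bash
python3 - <<'E'
from h import *
K,_=cam('wrist'); P3=np.load('w3P.npy'); P5=np.load('w5P.npy'); T=tool()
tip=ray(K,P3,180+346/4-.4,190+346/4-.4,.1745)
z=T[2,3]-.0054
f=lambda x,y,z:ray(K,P5,190+x/5-.4,200+y/5-.4,z)
print('tip',totool(tip),'bore',totool(f(375,317,z)),'low edge',totool(f(375,373,z)),'up',totool(f(375,262,z)),'L/R',totool(f(315,317,z)),totool(f(435,317,z)),'outer low',totool(f(375,495,z)),'outer LR',totool(f(169,300,z)),totool(f(582,300,z)))
p=proj(K,P5,tip); print('tip crop px now',(p-[189.6,199.6])*5)
E
```

```text
tip [-0.2 -0.2 14.8] bore [-0.6 -0.2  5.4] low edge [-6.4 -0.2  5.4] up [ 4.9 -0.2  5.4] L/R [-0.6 -5.7  5.4] [-0.6  5.3  5.4] outer low [-19.4  -0.2   5.4] outer LR [  1.1 -19.1   5.4] [ 1.1 18.7  5.4]
tip crop px now [374.84471421 264.94133567]
```

Emit:
{"fn": "send_rows", "kwargs": {"targets": "0 0 3 0 255;0 0 6 0 255;0 0 9 0 255;0 0 12 0 255;0 0 14 0 255;0 0 14 0 255"}}

```text
time: 14.15
ee_pos: [0.5568, -0.1487, 0.1748]
tcp_rot: [180.0, -0.0, 163.0]
wrist_force: [-0.4, 0.2, -1.2]
opening: 0.0375
grasp_force: 50.9
```

Emit:
{"fn": "send_rows", "kwargs": {"targets": "0 0 3 0 255;0 0 6 0 255;0 0 9 0 255;0 0 11 0 255;0 0 12 0 255;0 0 13 0 255;0 0 13 0 255"}}

```text
time: 15.02
ee_pos: [0.5569, -0.1488, 0.1625]
tcp_rot: [180.0, 0.0, 163.0]
wrist_force: [-1.9, 1.3, 2.5]
opening: 0.0375
grasp_force: 51.2
```

Emit:
{"fn": "send_rows", "kwargs": {"targets": "0 0 0 0 200;0 0 0 0 100;0 0 0 0 60;0 0 0 0 60;0 0 0 0 60;0 0 -20 0 60;0 0 -60 0 60;0 0 -98 0 30;40 1 -98 10 0;70 2 -98 20 0;100 3 -98 30 0;100 3 -98 40 0;100 3 -98 50 0;100 3 -98 60 0;100 3 -98 70 0;100 3 -98 80 0;100 3 -98 90 0;100 3 -98 91.5 0;100 3 -98 91.5 0;100 3 -98 91.5 0"}}

```text
time: 17.52
ee_pos: [0.4621, -0.1166, 0.26]
tcp_rot: [180.0, -0.0, 71.6]
wrist_force: [-0.2, 0.2, 0.8]
opening: 0.0856
grasp_force: 0.0
```

```bash
python3 - <<'E'
from h import *
o=bot.get_obs(); print(o['ee_pos'],o['tcp_rot'],o['q'],o['opening'])
K,P=cam('wrist'); im=camera('wrist'); cv2.imwrite('pics/w6.png',im); np.save('w6P.npy',P)
s=np.array([.5572,-.1487]); d=np.array([.948,-.317]); n=-np.array([d[1],-d[0]])
def S(x,y,z): return np.r_[s+(x+.030)*d+y*n,z]
for nm,X in dict(tip=(-.03,0,.175),hm=(-.13,0,.157),h1=(-.13,.034,.157),h2=(-.13,-.034,.157)).items(): print(nm,proj(K,P,S(*X)).round(1))
for n2 in('scene','side'): cv2.imwrite(f'pics/{n2}6.png',camera(n2))
sc=cv2.imread('pics/scene6.png')[140:240,215:345]; sc=cv2.resize(sc,(390,300),interpolation=cv2.INTER_CUBIC)
c=np.zeros((384,512+280,3),np.uint8); c[:,:512]=im; c[:300,512:]=cv2.resize(cv2.imread('pics/scene6.png')[150:225,225:295],(280,300),interpolation=cv2.INTER_CUBIC); cv2.imwrite('pics/z6.png',c)
E
```

```text
[ 0.4621234  -0.11662583  0.25998621] [ 1.79998463e+02 -9.80282469e-04  7.16283285e+01] [-1.41644289e+01 -4.81418821e+00  1.39133725e+00  9.62039208e+01
  8.64886337e-04  9.42072426e+01] 0.08560645281851376
tip [408.5 205.1]
hm [266.2 197.4]
h1 [266.3 152.8]
h2 [266.1 238.6]
```

View pics/z6.png

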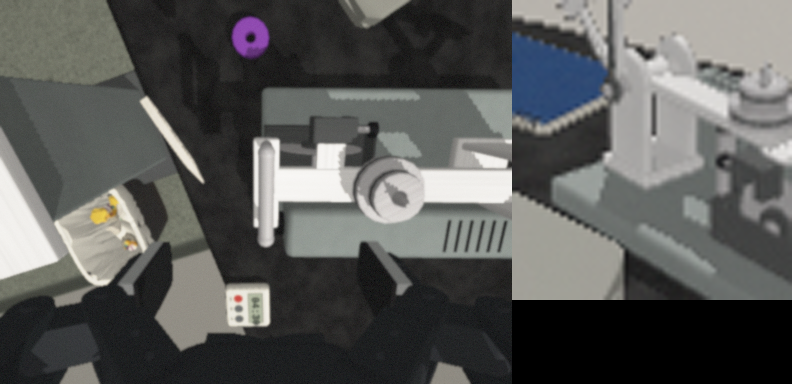

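Both rings are seated on the post, and the handle bar is at (266,193), where I predicted it. Before lifting, I'll take a wrist look from above at the needle and rider.

Emit:
{"fn": "send_rows", "kwargs": {"targets": "0 50 -20 0 0;0 110 -40 0 0;0 160 -40 0 0;0 210 -40 0 0;0 210 -40 0 0;0 210 -40 0 0;0 210 -40 0 0"}}

```text
time: 18.55
ee_pos: [0.6604, -0.1829, 0.3018]
tcp_rot: [179.9, -0.0, 71.5]
wrist_force: [0.8, -0.5, 0.4]
opening: 0.0853
grasp_force: 0.0
```

```bash
cat >> h.py <<'E'
s0=np.array([.5572,-.1487]); d0=np.array([.948,-.317]); n0=np.array([.317,.948])
def S(x,y,z): return np.r_[s0+(x+.030)*d0+y*n0,z]
def arc(th,r,y): return S(.110+r*np.sin(th),y,.115+r*np.cos(th))
E
python3 - <<'E'
from h import *
o=bot.get_obs(); print(o['ee_pos'],o['tcp_rot'])
K,P=cam('wrist'); im=camera('wrist'); cv2.imwrite('pics/w7.png',im); np.save('w7P.npy',P)
g=cv2.cvtColor(im,cv2.COLOR_BGR2GRAY)
for t in (0,.3,.5,.65,.9): print(t,'needle',proj(K,P,arc(t,.108,.045)).round(1),'mark',proj(K,P,arc(t,.112,.036)).round(1),'rim',proj(K,P,arc(t,.099,.036)).round(1))
u,v=proj(K,P,arc(0,.108,.045)).round().astype(int)
np.set_printoptions(linewidth=300)
print(g[v-40:v+44:4,u-30:u+150:4])
E
```

```text
[ 0.66035683 -0.18294248  0.30183138] [ 1.79879988e+02 -7.21036095e-03  7.15186240e+01]
0 needle [314.1 141.6] mark [314.4 156.4] rim [311.5 153.3]
0.3 needle [361.3 140.7] mark [363.6 155.1] rim [352.6 152.3]
0.5 needle [386.5 139.2] mark [389.8 153.1] rim [375.  150.6]
0.65 needle [400.9 137.8] mark [404.6 151.1] rim [388. 149.]
0.9 needle [415.5 135.2] mark [419.5 147.3] rim [401.9 145.9]
[[174 180 177 176 178 174 177 177 174 174  58  52  48  50  42  46  46  40  40  35  40  46  48  48  42  47  48  42  51  48  46  38 110 171 156 139 136 132 136 137 137 116  75  52  46]
 [169 178 179 176 176 180 178 176 177 171  59  51  50  47  46  48  39  35  39  41  43  47  48  48  40  46  48  46  45  43  43  55 117 163 170 174 152 162 159 130 124 109  82  47  47]
 [127 176 173 175 177 177 177 177 177 172  50  46  44  45  37  42  39  39  44  43  44  46  49  45  42  46  44  49  48  48  46  40  42  39  42  41  39  42  46  43  45  50  51  53  43]
 [119 139 173 175 175 174 176 178 179 167  53  45  41  44  41  38  42  41  44  49  49  49  50  47  48  48  48  50  45  38  44  43  40  38  36  38  35  40  4
[... 2438 characters left out ...]
4 175  62  45  41  39  40  46  43  42  43  43  47  67  80  92  93  51  49  49  58  52  52  55  83  72  71  73  67  69  71  73  68  73  68  71  68  68]
 [223 216 238 248 252 252 242 242 170  57  47  43  39  36  43  42  45  48  44  50  70  87  96  88  48  44  44  51  53  49  51  81  76  65  74  69  71  67  66  70  74  72  69  69  70]
 [223 219 239 248 253 252 241 246 170  55  49  48  44  41  40  47  43  49  45  52  49  52  47  44  46  40  38  45  55  48  42  82  83  73  71  71  70  70  71  69  70  69  71  72  74]
 [201 220 241 249 253 251 233 231 169  50  45  46  46  38  49  49  47  52  50  53  51  45  44  41  41  41  42  45  49  48  47  60  89  70  71  71  73  68  67  69  68  66  69  73  68]]
```

```bash
python3 - <<'E'
from h import *
im=cv2.imread('pics/w7.png'); g=cv2.cvtColor(im,cv2.COLOR_BGR2GRAY)
np.set_printoptions(linewidth=300)
print(np.arange(362,412)); 
for r in range(136,174,1): print(r,' '.join('%3d'%x for x in g[r,362:412]))
print('needle')
for r in range(130,156,2): print(r,' '.join('%3d'%x for x in g[r,298:326]))
E
```

```text
[362 363 364 365 366 367 368 369 370 371 372 373 374 375 376 377 378 379 380 381 382 383 384 385 386 387 388 389 390 391 392 393 394 395 396 397 398 399 400 401 402 403 404 405 406 407 408 409 410 411]
136  39  44  41  42  46  42  45  50  53  52  53  55  53  55  55  55  60  57  57  54  56  56  58  52  51  54  48  50  45  44  46  48  46  43  47  44  47  45  50  50  49  53  48  48  44  51  51  55  57  51
137  42  39  38  42  48  40  47  52  52  56  52  55  53  54  52  58  51  56  57  54  52  55  53  55  54  51  51  49  50  50  48  50  48  48  48  47  48  48  48  51  51  47  49  47  50  55  51  53  49  51
138  45  49  46  41  46  46  46  46  52  52  54  54  53  56  56  56  57  55  55  58  53  57  54  54  52  50  55  53  49  47  41  49  47  49  49  50  48  51  55  52  49  45  50  47  51  54  51  53  52  50
139  69  59  60  54  52  53  53  54  53  53  53  55  51  57  59  64  66  63  62  60  57  54  56  60  53  55  54  51  47  48  45  52  46  49  49  51  53  53  53  51  48  51  49  51  48  52  51  45  54  43
140  92  86  82  74  72  76  74  73  67  64  64  64  67  67  77  85  90  84  88  8
[... 7668 characters left out ...]
 190
144 145 146 148 147 154 150 152 152 150 147 145 145 131 126 126 135 141 152 170 193 202 200 201 204 199 203 202 201
146 149 148 152 150 151 154 155 150 145 124 110 121 139 149 153 162 169 175 179 178 178 181 179 180 177 176 176 175
148 164 161 160 158 163 160 159 158 158 147 127 107 101 113 138 152 160 162 160 162 162 161 159 161 159 160 161 161
150 228 227 225 222 221 219 215 220 224 226 225 220 194 148 153 199 222 225 223 222 221 226 228 228 229 227 228 229
152 249 249 249 248 249 248 246 248 250 251 250 250 241 192 187 238 249 250 249 247 247 250 251 251 251 252 252 252
154 250 250 249 249 249 247 248 250 251 251 251 249 236 184 185 238 250 250 249 248 250 252 252 252 252 252 252 252
```

The rider's pale line is at (394,153). The rim's zero tick, at (311.5,152), falls exactly where predicted, so the rider stands at about 0.54 rad. Now for the handle.

Emit:
{"fn": "send_rows", "kwargs": {"targets": "2.5 -60 0 0 60;2.5 -120 0 0 100;2.5 -180 20 0 100;2.5 -210 60 0 100;2.5 -210 100 0 100;2.5 -210 125 0 100;2.5 -210 137 0 100;2.5 -210 142 0 100;2.5 -210 142 0 100;2.5 -210 142 0 100"}}

```text
time: 19.85
ee_pos: [0.4633, -0.1144, 0.1589]
tcp_rot: [179.9, -0.0, 71.5]
wrist_force: [0.0, -0.3, -0.7]
opening: 0.052
grasp_force: 0.0
```

Emit:
{"fn": "send_rows", "kwargs": {"targets": "0 0 0 0 150;0 0 0 0 180;0 0 0 0 200;0 0 0 0 255;0 0 0 0 255;0 0 0 0 255;0 0 0 0 255;0 0 0 0 255", "newtons": 80}}

```text
time: 20.85
ee_pos: [0.4637, -0.1145, 0.1583]
tcp_rot: [179.9, -0.0, 71.5]
wrist_force: [5.3, -1.2, -1.2]
opening: 0.0093
grasp_force: 77.9
```

Emit:
{"fn": "send_rows", "kwargs": {"targets": "0 1 -5 0 255;0 2.4 -12 0 255;0 5.4 -23.8 0 255;0 9 -35.4 0 255;0 13.1 -46.8 0 255;0 17.8 -58 0 255;0 23.1 -69 0 255;0 29 -79.7 0 255;0 35.3 -90 0 255;0 42.2 -100 0 255;0 49.6 -110 0 255;0 55.9 -117.4 0 255;0 55.9 -117.4 0 255;0 55.9 -117.4 0 255;0 55.9 -117.4 0 255"}}

```text
time: 22.72
ee_pos: [0.515, -0.1319, 0.2767]
tcp_rot: [-179.9, 0.0, 71.5]
wrist_force: [-7.2, -0.3, 3.5]
opening: 0.0091
grasp_force: 78.8
```

```bash
python3 - <<'E'
from h import *
o=bot.get_obs(); p=o['ee_pos']; print(p,o['tcp_rot'],o['wrist_force'],o['torque'],o['opening'])
v=(p[:2]-s0)@d0-.03; print('saw x,y',v,(p[:2]-s0)@n0)
print('theta from z',np.arcsin((42+(p[2]-.1583)*1000)/243.65)-.17325)
print('theta from x',np.arccos((240-((p[:2]-np.array([.4637,-.1145]))@d0)*1000)/243.65)-.17325)
for n in('scene','side','wrist'):
    K,P=cam(n); im=camera(n); cv2.imwrite(f'pics/{n}8.png',im)
    print(n,[proj(K,P,arc(.54,r,y)).round(1).tolist() for r,y in((.108,.045),(.112,.036),(.06,.045))])
g=cv2.cvtColor(cv2.imread('pics/scene8.png'),cv2.COLOR_BGR2GRAY)
K,P=cam('scene')
for r in (.095,.100,.103,.106,.110):
    print(r,' '.join('%3d'%cv2.getRectSubPix(g,(1,1),tuple(map(float,proj(K,P,arc(t,r,.045)))))[0,0] for t in np.arange(.3,.8,.025)))
E
```

```text
[ 0.51496568 -0.13191968  0.27671243] [-1.79948428e+02  1.87138935e-02  7.14927261e+01] [-7.24009551 -0.26601028  3.49373705] [ 0.08400594  1.54609651 -0.00459469] 0.00914374438726336
saw x,y -0.07535749797822217 0.002519463864830326
theta from z 0.5454043208793168
theta from x 0.5297752161037125
scene [[239.1, 141.5], [240.9, 139.8], [243.9, 155.1]]
side [[241.8, 124.7], [244.0, 122.9], [244.4, 137.4]]
wrist [[657.1, 146.9], [662.2, 162.4], [556.8, 139.4]]
0.095 157 157 154 145 119  94  88  90  90  96 107 116 117 112 114 131 145 155 162 155
0.1 149 143 139 118  97  85  81  84  95  99 112 140 159 160 164 174 167 166 173 178
0.103 150 113  91  81  75  74  73  81  94 110 135 156 169 176 181 180 180 180 179 179
0.106 135  97  85  74  73  75  80  89  94  78  75 111 153 176 179 180 180 180 179 179
0.11 150 126  97  87 102 114 113 115 126 129 133 149 175 177 179 180 180 180 180 179
```

```bash
python3 - <<'E'
from h import *
K,P=cam('scene')
g6,g8=[cv2.cvtColor(cv2.imread(f'pics/scene{i}.png'),cv2.COLOR_BGR2GRAY) for i in(6,8)]
ts=np.arange(-.15,.85,.025)
print('     ',' '.join('%4d'%round(t*1000) for t in ts))
for r in (.06,.07,.08,.09,.095,.1,.104,.108):
    f=lambda g:np.array([cv2.getRectSubPix(g,(1,1),tuple(map(float,proj(K,P,arc(t,r,.045)))))[0,0] for t in ts]).astype(int)
    a,b=f(g6),f(g8); print(r,'d6',' '.join('%4d'%x for x in a)); print(r,'df',' '.join('%4d'%x for x in b-a))
E
```

```text
-150 -125 -100  -75  -50  -25    0   25   50   75  100  125  150  175  200  225  250  275  300  325  350  375  400  425  450  475  500  525  550  575  600  625  650  675  700  725  750  775  800  825
0.06 d6  165  160  150  141  131  118  104   89   80  108  135  162  175  176  178  179  179  179  180  179  174  169  163  157  163  170  179  190  186  181  176  172  168  166  166  166  168  172  175  177
0.06 df    2    2    0   -1    3   25   53   79   97   70   44   18    5    4    1    0    0    0    0    1    1    0   -1   -3  -21  -40  -62  -87  -82  -72  -59  -44  -28  -19  -10   -6   -3   -1   -1    0
0.07 d6  167  165  160  154  148  132  110   88   99  129  160  175  176  178  179  179  180  180  180  180  180  180  180  180  179  179  180  181  181  179  176  172  166  160  157  158  158  154  149  150
0.07 df    0   -1   -2   -5   -8   13   48   83   78   49   19    5    4    1    0    1    0    1    0    0    0    0    0    0   -7  -26  -46  -68  -70  -62  -49  -31  -18  -10   -5   -2    1    0    1    1
0.08 d6  169  168  165  159  155  140  114   89  116  148  172  174 
[... 1731 characters left out ...]
 85  100  108  121  151  168  175  179  179  179  179  179  179  180  180
0.104 df    1    0    0    1    1   18   49   52   23    8    4    2    1    1    1    1    2    2    1    1    1    1    1    1    0   -4   -9   -7   -2    0    0    1    1    1    1    1    1    0    0    1
0.108 d6  155  144  163  176  180  172  162  166  176  179  179  179  180  179  179  179  179  166  137  109   89   73   83   88   94  104  110  102   87  114  152  175  178  179  179  179  179  179  180  180
0.108 df    0    0    0    1    0    8   18   11    2    1    2    1    0    1    1    1    1    2    1    1    1    1    0   -1    0    0   -2   -2    0    0    0    1    0    1    1    1    0    0   -1   -1
```

```bash
python3 - <<'E'
from h import *
ts=np.arange(.3,.75,.02)
for n,P in (('scene6',None),('w7',np.load('w7P.npy'))):
    K,Q=cam('scene' if P is None else 'wrist'); P=Q if P is None else P
    g=cv2.cvtColor(cv2.imread(f'pics/{n}.png'),cv2.COLOR_BGR2GRAY)
    print(n,' '.join('%3d'%round(t*100) for t in ts))
    for y in (.030,.036,.042):
        for r in (.110,.112): print(y,r,' '.join('%3d'%cv2.getRectSubPix(g,(1,1),tuple(map(float,proj(K,P,arc(t,r,y)))))[0,0] for t in ts))
K,_=cam('wrist'); P=np.load('w7P.npy'); g=cv2.cvtColor(cv2.imread('pics/w7.png'),cv2.COLOR_BGR2GRAY)
print('rim row',' '.join('%d:%d'%(c,g[153,c]) for c in range(305,372,1) if g[153,c]<235))
print('tick pred',[proj(K,P,arc(np.radians(a),.099,.036)).round(1).tolist() for a in(0,10,20,30)])
E
```

```text
scene6  30  32  34  36  38  40  42  44  46  48  50  52  54  56  58  60  62  64  66  68  70  72  74
0.03 0.11 180 179 179 179 179 179 179 180 178 168 154 132 105  83  77  83  84  81  88  96 103  93  94
0.03 0.112 179 179 179 179 180 180 180 180 180 180 178 151 124  97 102 105 109 105 104 108 109 100  82
0.036 0.11 179 179 179 180 178 169 158 137 112  87  84  95 102 101 102 108 110 103  89  76 105 146 172
0.036 0.112 179 180 180 180 180 180 180 159 133 114 123 131 132 121 116 119 126 125 118 124 138 161 175
0.042 0.11 178 167 154 135 112  88  92 102 113 111 111 114 121 121 114 123 140 165 174 177 179 179 179
0.042 0.112 180 180 180 158 134 118 131 143 145 137 129 130 143 151 151 156 166 175 176 178 180 180 179
w7  30  32  34  36  38  40  42  44  46  48  50  52  54  56  58  60  62  64  66  68  70  72  74
0.03 0.11  44  56 137 204 215  92  46  49  51  61  76  95 142 226 173  88  65  50  49  46  41  60 101
0.03 0.112  48 111 184 212 119  47  47  48  57  69  90 149 216 126  69  54  49  47  44  51  97 122  96
0.036 0.11 252 251 250 232  75  56  57  59  59  69  92 100 129 227 179 110 115 148 157 104  59  48  47
0.036 0.112 251 249 245 102  55  55  58  57  67  93 101 147 229 144 101 104 118  91  56  49  47  45  42
0.042 0.11  80  70  63  60  61  70  87 100 112 119 122 122 122 129 115 119 122 140 131  75  51  50  51
0.042 0.112  81  71  64  60  62  73  83  95 109 120 126 136 140 120 139 153 182 120  58  51  52  49  47
rim row 311:189 312:188 335:225 336:171 337:199 358:192 359:188 371:217
tick pred [[311.5, 153.3], [336.2, 152.9], [358.6, 151.9], [377.3, 150.4]]
```

```bash
python3 -c "
from h import *
print(ticket.job_done())"
```

```text
the job is handed in; nothing more can be done
None
```

The large and then the small ring weight are home on the post, and the gripper is holding the saw arm raised at about 0.54 rad, where I measured the rider; I handed the job in at about 23 s, with no verdict returned.

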